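# Hang the tea infuser on the free hook of the carousel

## Task

Turn the infuser carousel by its top knob until its one free hook points straight towards you, the robot. Then pick up the tea infuser that stands on the worktop by its wooden finger grip, hang it by its wire handle on that hook, and let go so that it hangs upright and still, with the hook still pointing towards you.

Things in the scene. Friction and masses are not known exactly. Their poses are not given: they have to be found in the camera images.
- rotor (a joint): Turning angle of the carousel about its upright axis, rad, anticlockwise positive from above; 0 when the free hook points straight to the robot (world -x). Starts between -1.35 and -0.6; light friction (0.08 N m), stays where left. Four dark steel hooks 90 degrees apart on a post over a fixed round wooden foot (170 mm across); infusers are fixed on three hooks, the fourth is free.
- turn_knob (a point): Centre of the carousel's round wooden top knob, on the turning axis, 232 mm over the worktop: 36 mm across, from 20 mm below to 18 mm above this point. Pinch it from above and twist. All else on the carousel is lower than 202 mm over the worktop. Wall cabinets and their handles hang higher than 0.45 m, more than 0.55 m ahead of the robot: keep wrist and elbow on the near side of them.
- free_hook (a point): Seat (upper side of the lowest point) of the free hook, 150 mm over the worktop, 100 mm from the turning axis. Axes turn with the carousel: -x outwards along the hook, z up. 8 mm round bar: arm from the post with its upper side 20 mm above the seat, a dip to the seat, then an upturned open end, its tip 26 mm farther out and 16 mm higher than the seat. Enter from outside, along the hook, then lower.
- infuser_grip (a point): Centre of the round wooden finger grip (18 mm across, 46 mm high) on top of the loose tea infuser's wire handle: pinch it here from above. Axes: z up, y along the level top bar of the handle (5 mm wire, 28 mm long) whose underside lies 32.5 mm below this point; the grip's wood ends 29 mm below it. When hung on the hook, this point is about 33 mm above the seat.
- infuser: The loose tea infuser; origin at the centre of its underside, z up. Steel basket 60 mm across and 45 mm high, standing on the worktop; fixed upright wire handle arching over it; 150 mm high overall with the finger grip, centred 133 mm above the origin; 100 to 160 g. The window under the handle, through which the hook passes along the infuser's x (either way round), is 57 mm wide and 55 mm high.

How it is judged:
By the outcome, as a careful person would: the job done as asked, in the order asked, and still so for the second after the job is handed in, with the robot touching nothing.
It also fails if it takes over 54 s, if anything falls off the work surface, if the arm or the gripper's body presses on something with over 40 N, if the wrist force passes 120 N, or if a joint passes its speed limit or range.

## Robot

A 6-joint arm with a two-finger parallel gripper is mounted at the origin on a cart in front of the work surface, level with it; the furniture and walls round the work are solid. World frame = base frame: x ahead of the robot, y to its left, z up, the work surface at z = 0. Lengths are in m, angles in degrees, forces in N, time in s.
With the tool pointing down it reaches from about 0.225 to 0.875 m from the base axis. Payload 3.4 kg.
Tool frame: the origin (TCP) lies at the very end of the fingers, on their centre line; the grasp point (between the pads) lies env.grip_depth behind it (env.grip_depth is the distance from the TCP to the grasp point, in m); z points along the fingers, y is the line along which they close (so a half turn about z gives the same grasp; the last joint's range is limited). The gripper opens to 85 mm and grips with 20 to 120 N. Pads are 22 mm wide; open, the fingers measure 114 mm over their backs; the gripper's body (76 mm by 85 mm) begins 54 mm behind the grasp point. The pads swing forward as they close: fully open they stand 13 mm farther back than shut.
Start: joints at [60.562, 15.808, 86.224, -0, 77.962, -6.933], TCP at [0.22, 0.531, 0.231] pointing down, gripper open.
Joint ranges: [-165.64, 165.64], [-43.16, 119.46], [12.63, 154.43], [-67.54, 247.53], [6.08, 155.33], [-154.97, 154.97]. Speed limits (degrees/s): [147.25, 147.25, 180, 180, 180, 180].

## Interface

Orientations are given as a 3x3 rotation matrix whose columns are the frame's x, y, z axes.
In Python, from station import env, eoat, eyes, hand_in, current_t, current_joint_pos, current_joint_velocities, current_joint_efforts, current_tcp_pos, current_tcp_rot, current_ft_force, current_wrist_torque, current_finger_gap, current_grip_force gives the robot as it stands. Calls block until the motion is done:
- env.move_to(position, orientation): joint-space move of the TCP to a pose.
- env.move_l(position, orientation=None, vel=0.15, max_force=None): straight line of the TCP; orientation=None keeps the orientation; vel is the mean speed in m/s. With max_force (N) it stops when the force on the tool has changed by that much, and returns True; else False.
- env.movej(angles): joint-space move.
- eoat.let_go() and eoat.grasp(effort=None): open the fingers fully, or close them until they stop; effort is the grip in N (None keeps the last).
- env.dwell(seconds).
- env.inverse_kinematics(position, orientation): joint angles nearest the present ones, or None.
- eyes.snapshot(name): name is "scene" or "top" or "wrist"; returns a dict with "color" (384x512x3 uint8, red, green, blue), "camera_matrix" (3x3 intrinsics, pixels), "world_from_camera" (4x4, takes a point from camera to world coordinates); the wrist camera has in their place "tool_from_camera" (4x4, takes a point from camera to tool coordinates, whose origin is the TCP and whose axes are the flange's). Camera axes: x right, y down, z forward; pixel columns grow to the right and rows downward; lengths in m; the calibration is good to about 2 mm. A picture is of the moment at which its call begins: read the wrist's pose just before it. There is no depth.
A pose or a line that the arm cannot do raises env.IKError and nothing moves.
- hand_in(): hands the job in; it is judged then, once.
Readings, each from a call of its own:
- current_t(): time.
- current_joint_pos(): joint angles.
- current_joint_velocities(): joint speeds.
- current_joint_efforts(): joint torques, N m.
- current_tcp_pos(): TCP position.
- current_tcp_rot(): TCP orientation.
- current_ft_force(): force on the tool from outside, world axes, zero at the start.
- current_wrist_torque(): the same for the moment, N m.
- current_finger_gap(): opening from 0.0 (shut) to 1.0 (fully open).
- current_grip_force(): force on a finger pad.
Only numpy, scipy, OpenCV 4.12 (cv2) and the standard library are available. Lean on these libraries where they do the work, as an engineer would, in place of code of your own. Each camera call takes 0.05 s, during which the arm holds its last target. There are 200 camera calls.

## Working session

There is one attempt and no reset: what is moved stays moved. The work goes in short steps, each a Python script; the robot and the scene stay as the last script left them, time stands still between calls to the robot, and variables do not carry over. Pictures are saved under pics/ and viewed, at most 10 in all, crops included, and the job is handed in when it is done.

```bash
mkdir -p pics; ls
python3 - <<'E'
from station import *
import cv2,numpy as np
a=eyes.snapshot("scene");b=eyes.snapshot("top")
for n,s in(("scene",a),("top",b)):
    cv2.imwrite(f"pics/{n}0.png",cv2.resize(s["color"][:,:,::-1],(800,600)))
    print(n,s["camera_matrix"].round(1).tolist(),s["world_from_camera"].round(3).tolist())
print(env.grip_depth,current_tcp_rot().round(3).tolist() if hasattr(current_tcp_rot(),'round') else current_tcp_rot(),current_t())
E
```

```text
pics
scene [[495.6, 0.0, 248.6], [0.0, 495.6, 182.6], [0.0, 0.0, 1.0]] [[0.745, -0.403, 0.532, -0.159], [-0.667, -0.457, 0.588, -0.605], [0.006, -0.793, -0.609, 0.805], [0.0, 0.0, 0.0, 1.0]]
top [[491.7, 0.0, 251.9], [0.0, 491.7, 190.4], [0.0, 0.0, 1.0]] [[-0.03, -0.997, 0.071, 0.352], [-0.999, 0.029, -0.016, 0.057], [0.013, -0.071, -0.997, 1.33], [0.0, 0.0, 0.0, 1.0]]
0.0187 [[-0.924, 0.383, -0.001], [0.383, 0.924, -0.001], [0.0, -0.002, -1.0]] 0.1
```

View pics/scene0.png

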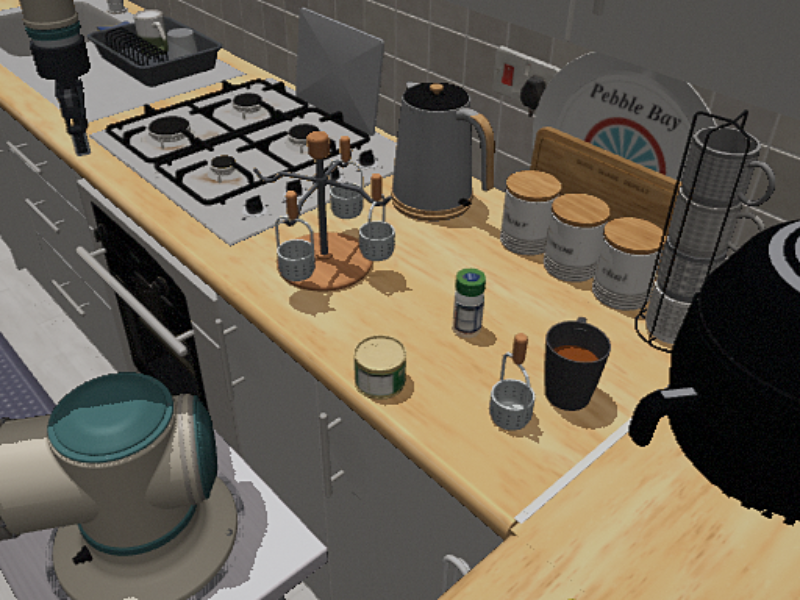

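View pics/top0.png

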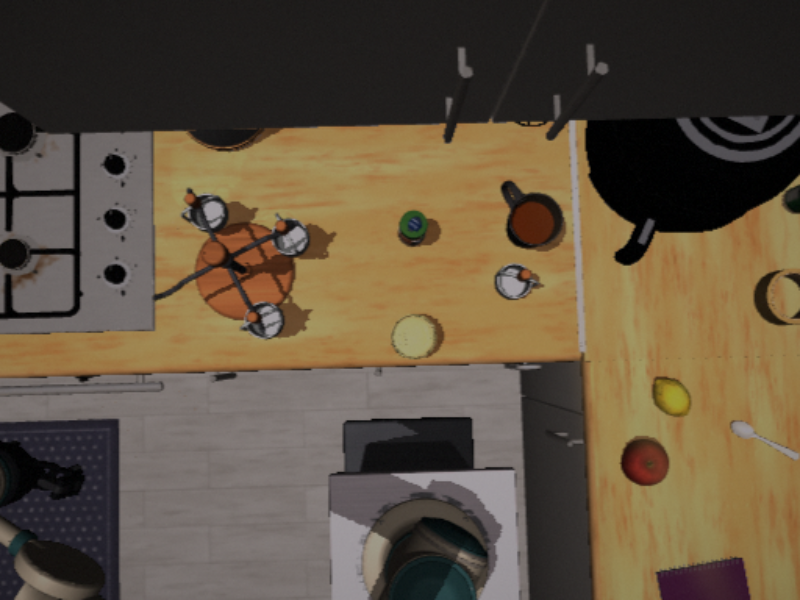

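The top view (800x600 scale) shows the knob at about (215,253), the free hook tip at (157,297) and the loose infuser's grip at (525,275). The scene view shows the knob at (317,147), the hook tip at (258,176) and the grip at (519,348).

```bash
cat > h.py <<'E'
from station import *
import cv2,numpy as np
def ray(s,px,T=None):
    T=np.array(s["world_from_camera"]) if T is None else T
    K=np.array(s["camera_matrix"]); d=T[:3,:3]@np.linalg.solve(K,[px[0],px[1],1.])
    return T[:3,3],d/np.linalg.norm(d)
def plane(o,d,z): return o+d*(z-o[2])/d[2]
def tri(rs):
    A=sum(np.eye(3)-np.outer(d,d) for o,d in rs); b=sum((np.eye(3)-np.outer(d,d))@o for o,d in rs)
    return np.linalg.solve(A,b)
def R(yaw): # tool down, closing axis y at yaw (deg) from world x... tool x = (cos,sin)
    c,s=np.cos(np.radians(yaw)),np.sin(np.radians(yaw))
    return np.array([[c,s,0],[s,-c,0],[0,0,-1.]])
def wrist(name,scale=1.5):
    p=np.array(current_tcp_pos());r=np.array(current_tcp_rot());s=eyes.snapshot("wrist")
    W=np.eye(4);W[:3,:3]=r;W[:3,3]=p;T=W@np.array(s["tool_from_camera"])
    s["world_from_camera"]=T
    np.savez(f"pics/{name}.npz",T=T,K=s["camera_matrix"],c=s["color"])
    cv2.imwrite(f"pics/{name}.png",cv2.resize(s["color"][:,:,::-1],None,fx=scale,fy=scale))
    return s
E
python3 - <<'E'
from h import *
a=eyes.snapshot("scene");b=eyes.snapshot("top")
for n,pa,pb,z in(("knob",(317,145),(215,253),.232),("tip",(258,176),(157,297),.164),("grip",(519,348),(525,275),.133),("basket",(512,408),(514,283),.02)):
    ra=ray(a,np.array(pa)*.64);rb=ray(b,np.array(pb)*.64)
    print(n,tri([ra,rb]).round(3),plane(*ra,z).round(3),plane(*rb,z).round(3))
s=eyes.snapshot("wrist");print(np.array(s["tool_from_camera"]).round(3).tolist(),s["camera_matrix"])
for p in([.43,.26,.36],[.45,-.13,.30]):
  for y in range(-180,180,30):
    q=env.inverse_kinematics(p,R(y)); print(p,y,None if q is None else np.round(q,0))
E
```

```text
knob [0.5   0.294 0.232] [0.5   0.296 0.232] [0.501 0.294 0.232]
tip [0.448 0.4   0.151] [0.437 0.38  0.164] [0.446 0.397 0.164]
grip [ 0.465 -0.168  0.134] [ 0.465 -0.166  0.133] [ 0.466 -0.169  0.133]
basket [ 0.463 -0.17   0.026] [ 0.468 -0.167  0.02 ] [ 0.464 -0.171  0.02 ]
[[0.001, -0.963, -0.27, 0.069], [1.0, 0.001, 0.0, 0.001], [-0.0, -0.27, 0.963, -0.144], [0.0, 0.0, 0.0, 1.0]] [[325.60483091   0.         256.59078514]
 [  0.         325.60483091 188.46247896]
 [  0.           0.           1.        ]]
[0.43, 0.26, 0.36] -180 [ 23.   7.  80.  -0.  93. -67.]
[0.43, 0.26, 0.36] -150 [ 23.   7.  80.  -0.  93. -97.]
[0.43, 0.26, 0.36] -120 [  23.    7.   80.   -0.   93. -127.]
[0.43, 0.26, 0.36] -90 None
[0.43, 0.26, 0.36] -60 None
[0.43, 0.26, 0.36] -30 [ 23.   7.  80.  -0.  93. 143.]
[0.43, 0.26, 0.36] 0 [ 23.   7.  80.  -0.  93. 113.]
[0.43, 0.26, 0.36] 30 [23.  7. 80. -0. 93. 83.]
[0.43, 0.26, 0.36] 60 [23.  7. 80. -0. 93. 53.]
[0.43, 0.26, 0.36] 90 [23.  7. 80. -0. 93. 23.]
[0.43, 0.26, 0.36] 120 [23.  7. 80. -0. 93. -7.]
[0.43, 0.26, 0.36] 150 [ 23.   7.  80.  -0.  93. -37.]
[0.45, -0.13, 0.3] -180 [ -25.    5.   91.   -0.   85. -115.]
[0.45, -0.13, 0.3] -150 [ -25.    5.   91.   -0.   85. -145.]
[0.45, -0.13, 0.3] -120 None
[0.45, -0.13, 0.3] -90 None
[0.45, -0.13, 0.3] -60 [-25.   5.  91.  -0.  85. 125.]
[0.45, -0.13, 0.3] -30 [-25.   5.  91.  -0.  85.  95.]
[0.45, -0.13, 0.3] 0 [-25.   5.  91.  -0.  85.  65.]
[0.45, -0.13, 0.3] 30 [-25.   5.  91.  -0.  85.  35.]
[0.45, -0.13, 0.3] 60 [-25.   5.  91.  -0.  85.   5.]
[0.45, -0.13, 0.3] 90 [-25.   5.  91.  -0.  85. -25.]
[0.45, -0.13, 0.3] 120 [-25.   5.  91.  -0.  85. -55.]
[0.45, -0.13, 0.3] 150 [-25.   5.  91.  -0.  85. -85.]
```

Run:
```python
from h import *
env.move_to([.46,.294,.32],R(100)); s=wrist("w1"); print(current_t())
```

```text
1.6167
```

View pics/w1.png

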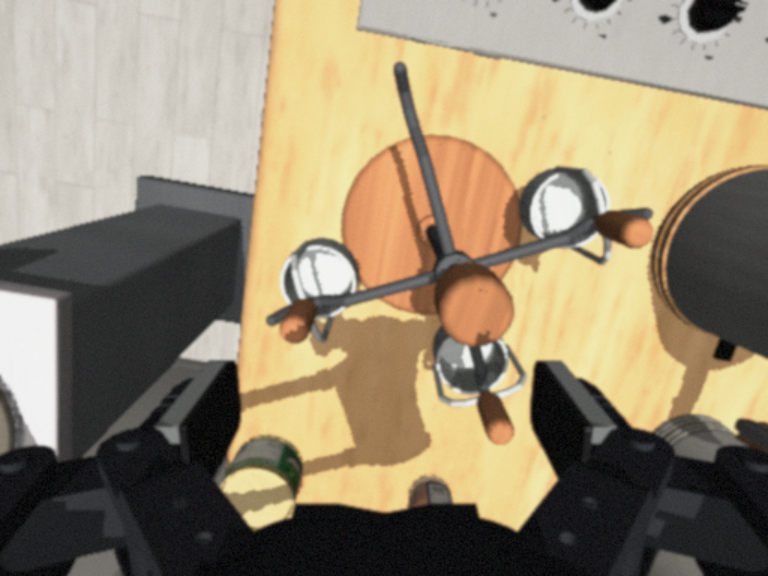

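The wrist view shows the free hook tip at (400,67), the two side hook tips at (272,319) and (648,213), and the knob top at about (478,307).

Run:
```python
from h import *
d=np.load("pics/w1.npz");s={"camera_matrix":d["K"]};T=d["T"]
P=lambda px,z:plane(*ray(s,np.array(px)/1.5,T),z)[:2]
k=P((477,307),.25);t=P((400,67),.164);l=P((272,319),.164);r=P((648,213),.164)
print(k,t,l,r,np.hypot(*(t-k)),(l+r)/2,np.hypot(*(l-r)))
f=lambda v:np.degrees(np.arctan2(v[1],v[0]))
c=(l+r)/2
print("rotor",f(t-k)-180,f(t-c)-180,f(l-r)-180-90)
```

```text
[0.50120532 0.30047006] [0.44767035 0.40711639] [0.39359107 0.24362074] [0.6121498  0.35263022] 0.11932909133563031 [0.50287043 0.29812548] 0.24423551433552568
rotor -63.34398407955706 -63.13938026833651 -423.4915765856989
```

Run:
```python
from h import *
x,y=.501,.296
env.move_to([x,y,.30],R(100)); env.move_l([x,y,.217],vel=.1,max_force=10)
print(current_tcp_pos(),current_ft_force())
eoat.grasp(40); print(current_finger_gap(),current_ft_force(),current_wrist_torque())
for a in (121,142,163.4): env.move_to([x,y,.217],R(a))
print(current_ft_force(),current_wrist_torque())
eoat.let_go(); env.move_l([x,y,.30],vel=.15)
env.move_to([.42,.26,.32],R(160)); wrist("w2"); print(current_t())
b=eyes.snapshot("top"); cv2.imwrite("pics/top2.png",b["color"][:,:,::-1])
```

```text
[0.50140454 0.29623206 0.21782309] [0.74946673 0.29147243 0.04484189]
0.40203822749230417 [2.88094986 0.11924773 3.08780582] [-0.00489531 -0.48514521  0.0430002 ]
[ 4.79248635 -0.19221569  5.39150036] [ 0.14941979 -0.85359274  0.07559795]
6.5
```

View pics/w2.png

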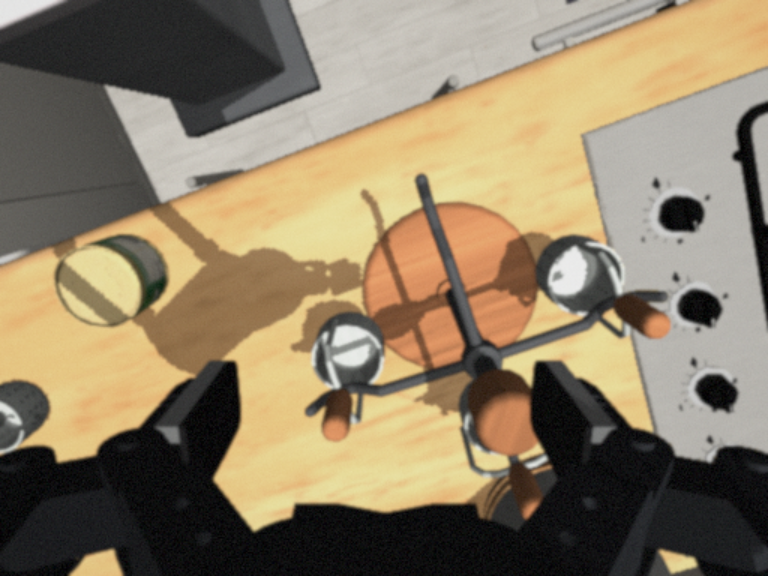

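Now the free hook tip is at (422,180), the side tips are at (311,410) and (664,296), and the knob top is at (504,413).

Run:
```python
from h import *
d=np.load("pics/w2.npz");s={"camera_matrix":d["K"]};T=d["T"]
P=lambda px,z:plane(*ray(s,np.array(px)/1.5,T),z)[:2]
k=P((504,413),.25);t=P((422,180),.164);l=P((311,410),.164);r=P((664,296),.164)
f=lambda v:np.degrees(np.arctan2(v[1],v[0]))
c=(l+r)/2
print(k,t,l,r,c,np.hypot(*(t-k)),np.hypot(*(l-r)))
print("rotor",f(t-k)-180,f(t-c)-180,f(l-r)+90)
env.move_to([.44,-.168,.30],R(0)); wrist("w3"); print(current_t(),current_joint_pos())
```

```text
[0.49286671 0.2960312 ] [0.38059792 0.29840397] [0.50124496 0.17691732] [0.50264829 0.42080546] [0.50194663 0.29886139] 0.11229386001007051 0.24389217607433022
rotor -1.2107504649221994 -359.7840264355848 -0.3296747541973275
8.2333 [-2.93043810e+01  4.78788423e+00  9.06325426e+01  2.37318522e-02
  8.45922345e+01  6.06075520e+01]
```

View pics/w3.png

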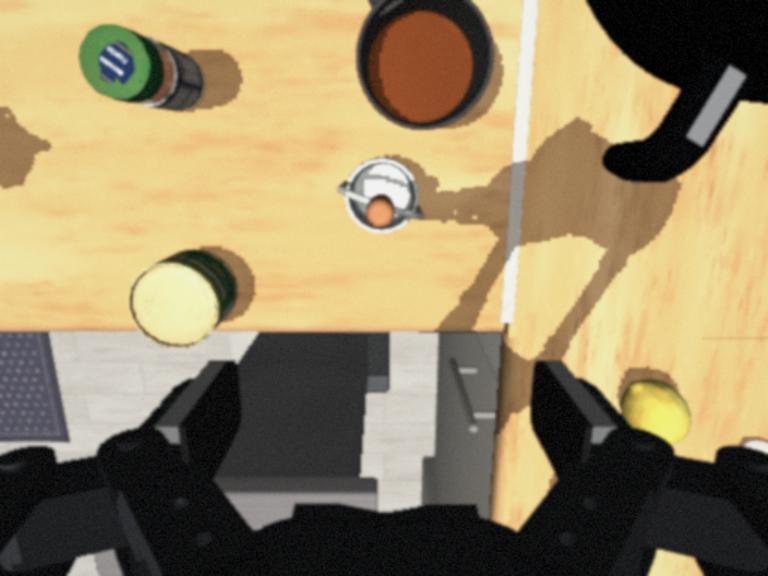

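The rotor is within about 0.5° of 0. In the infuser view, the grip top is at about (380,211) and the handle's shoulders are at (345,189) and (417,213).

Run:
```python
from h import *
d=np.load("pics/w3.npz");s={"camera_matrix":d["K"]};T=d["T"]
P=lambda px,z:plane(*ray(s,np.array(px)/1.5,T),z)[:2]
g=P((380,212),.148);a=P((345,188),.09);b=P((418,213),.09)
v=a-b; ang=np.degrees(np.arctan2(v[1],v[0])); c=(a+b)/2
print(g,a,b,c,np.hypot(*v),ang)
yaw=ang+90
p=[g[0],g[1]]
env.move_to(p+[.23],R(yaw)); wrist("w4"); print(yaw,current_t())
```

```text
[ 0.4698216  -0.16333241] [ 0.47917213 -0.13775059] [ 0.46147511 -0.1901636 ] [ 0.47032362 -0.16395709] 0.05532004822980692 71.34297702366455
161.34297702366456 10.6417
```

View pics/w4.png

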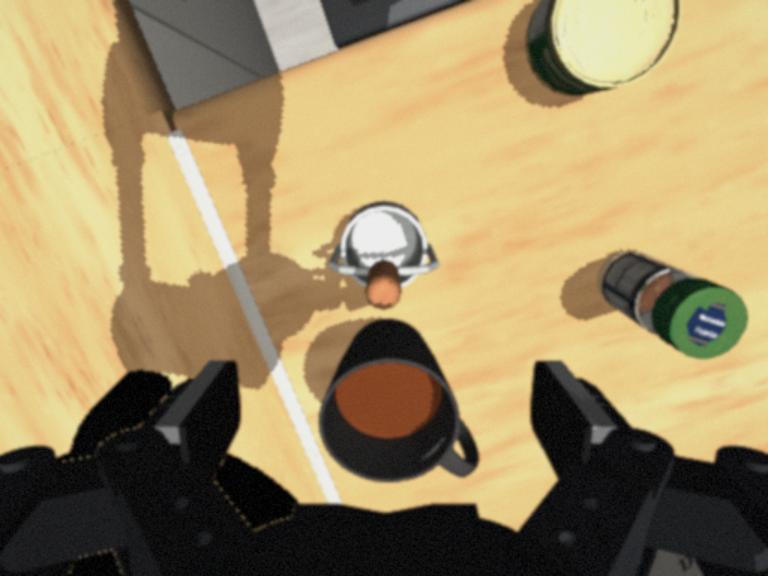

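The handle is level in the image, with the shoulders at (334,266) and (436,266). The grip is centred at (384,292), so I grasp it.

Run:
```python
from h import *
d=np.load("pics/w4.npz");s={"camera_matrix":d["K"]};T=d["T"]
P=lambda px,z:plane(*ray(s,np.array(px)/1.5,T),z)[:2]
g=P((384,292),.152); print(g)
g=(g+[.4698,-.1633])/2
z=.136-env.grip_depth
env.move_l([*g,z],R(161.3),vel=.1,max_force=8); print(current_tcp_pos(),current_ft_force())
eoat.grasp(40); print(current_finger_gap(),current_grip_force(),current_ft_force())
env.move_l([*g,z+.13],vel=.12); print(current_finger_gap(),current_ft_force(),current_t())
env.move_to([.285,.298,.265-env.grip_depth],R(180))
wrist("w5"); print(current_finger_gap(),current_joint_pos(),current_t())
```

```text
[ 0.46789876 -0.16190753]
[ 0.46933832 -0.1628452   0.11786898] [-0.40133993  1.14671286  0.95951177]
0.19480805415015667 39.25224929116666 [-0.15548483 -1.01913415  1.4008408 ]
0.19219442983612717 [ 0.13487255  0.14842656 -1.2288235 ] 13.7833
0.19452522031995528 [ 3.65018236e+01  9.79621749e-01  1.02316865e+02 -2.47051649e-02
  7.66950662e+01 -5.34183923e+01] 15.6333
```

View pics/w5.png

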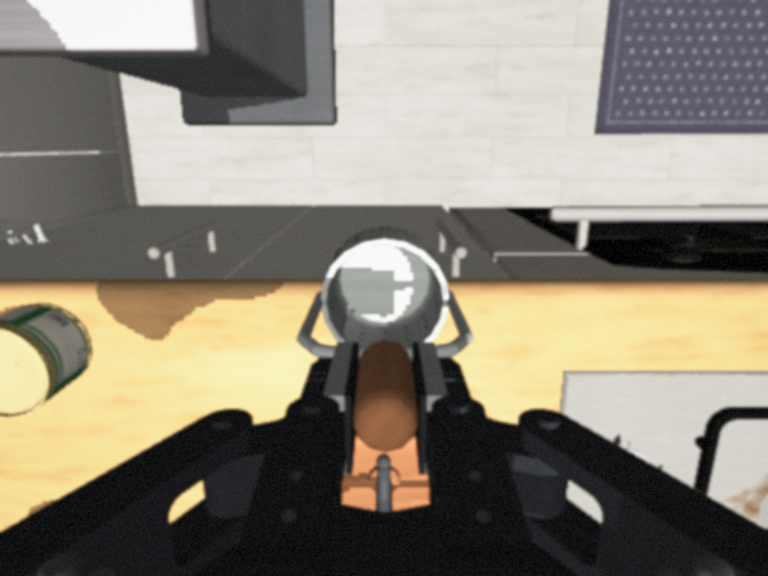

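The infuser is held upright and square. The hook tip at (384,460) is centred on the gripper line, so the y position is right. I go in along the hook and lower.

Run:
```python
from h import *
D=env.grip_depth; y=.298
env.move_l([.285,y,.213-D],R(180),vel=.1)
print(env.move_l([.4015,y,.213-D],vel=.07,max_force=5),current_tcp_pos(),current_ft_force())
b=eyes.snapshot("scene"); cv2.imwrite("pics/s6.png",cv2.resize(b["color"][60:200,130:300,::-1],None,fx=4,fy=4,interpolation=2))
print(current_t())
```

```text
False [0.40108591 0.2979781  0.1943508 ] [ 0.13424737 -0.04839446 -1.1744643 ]
18.1667
```

View pics/s6.png

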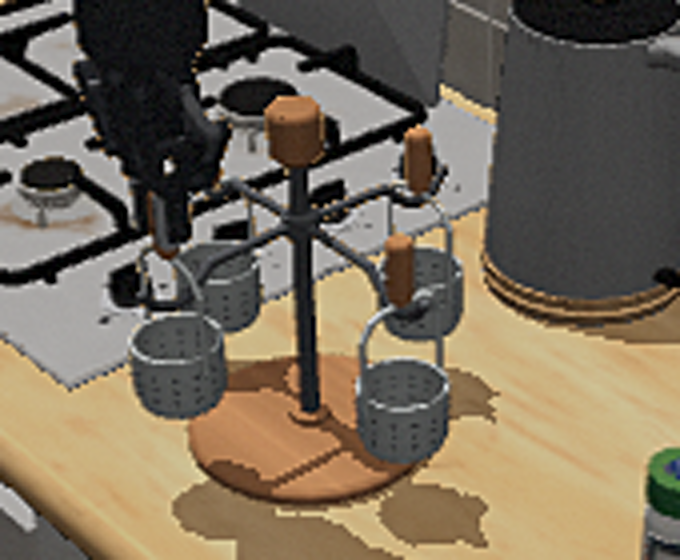

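The hook at about (190,290) runs through the handle window below the bar. Next I lower until contact, release and withdraw.

Run:
```python
from h import *
D=env.grip_depth; y=.298
print(env.move_l([.4015,y,.183-D],vel=.03,max_force=2.5),np.array(current_tcp_pos())+[0,0,D],current_ft_force())
env.dwell(.3); print(current_ft_force())
eoat.let_go(); p=current_tcp_pos(); env.dwell(.3)
env.move_l([p[0],p[1],.30],vel=.1); env.move_to([.30,.298,.32],R(180)); env.dwell(1.5)
wrist("w7",1)
b=eyes.snapshot("scene")
im=cv2.resize(b["color"][60:200,130:300,::-1],(466,384),interpolation=2)
cv2.imwrite("pics/f7.png",cv2.resize(np.hstack([cv2.imread("pics/w7.png"),im]),None,fx=.8,fy=.8)); print(current_t())
```

```text
True [0.40132405 0.29787311 0.18546901] [-0.49963625  0.36551096  4.86327633]
[ 0.39382602 -0.12453619  5.64790208]
23.875
```

View pics/f7.png

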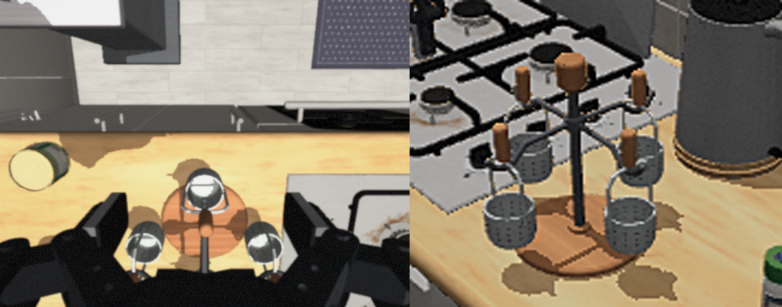

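The infuser hangs upright on the free hook. The arm line at column 205 in the wrist view is straight, so the hook still points at the robot. I check that it is still and hand in.

Run:
```python
from h import *
env.dwell(2);a=eyes.snapshot("scene")["color"].astype(int);env.dwell(.35);b=eyes.snapshot("scene")["color"].astype(int)
print((abs(a-b)[90:180,230:290].max(2)>60).sum()); print(hand_in())
```

```text
0
the job is handed in; nothing more can be done
None
```

I turned the carousel so its free hook points at the robot (within about 1°), hung the infuser on that hook, where it hangs upright and still, moved the gripper clear, and handed the job in at about 26 s.

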